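Brushes from the drying tray to the painter's rack

ROBOT

A 6-joint arm with a two-finger parallel gripper is mounted at the origin on the work surface. World frame = base frame: x ahead of the robot, y to its left, z up, the work surface at z = 0. Lengths are in mm, angles in rad, forces in N, time in s.
With the tool pointing down it reaches from about 300 to 750 mm from the base axis. Payload 8.5 kg.
Tool frame: the origin (TCP) lies on the centre line of the jaws, within the pads' length; the fingertips stand 14 mm ahead of it and the grasp point (between the pads) lies 5 mm behind it; z points along the fingers, y is the line along which they close (so a half turn about z gives the same grasp; the last joint's range is limited). The gripper opens to 88 mm and grips with 3 to 60 N. Pads are 18 mm wide; open, the fingers measure 123 mm over their backs; the gripper's body (75 mm by 187 mm) begins 45 mm behind the grasp point.
Start: joints at [-1.345, 0.381, 1.297, -0, 1.464, -0.215], TCP at [234.657, -497.41, 252.748] pointing down, gripper open.
Joint ranges: [-3.11, 3.11], [-0.89, 2.33], [0.22, 2.48], [-1.42, 4.56], [0.17, 2.85], [-2.88, 2.88]. Speed limits (rad/s): [2.39, 2.39, 3.14, 3.14, 3.14, 3.14].

INTERFACE

Orientations are given as a 3x3 rotation matrix whose columns are the frame's x, y, z axes.
In Python, from station import ctrl gives the robot as it stands.
- The arm moves only by the tool drive_tool, never from a script. Its argument "moves" is a list of rows, each an object with "grip": the opening, from -1 (shut) to 1 (fully open); "dp": the shift along the tool's x, y, z in units of 50 mm (1.0 is 50 mm), a list of three; "yaw": the turn about the tool's z in units of 6 degrees (1.0 is 6 degrees). A call has 1 to 5 rows; each row is the pose to reach, as a shift and turn from the pose commanded when the call began, along the tool's axes at that moment; what a row does not reach only later rows make up. A row lasts 1/8 s, in which the tool goes at most 62.5 mm and 10.7 degrees, less where a joint would pass 70% of its speed; a pose out of reach is approached as far as the arm can. A call with a gripper value outside its range is refused whole. The fingers move at their own pace and stop on an object; the grip force is fixed at half the most. Time passes only in rows, so rows that repeat a pose let the fingers close. It gives the time, the measured TCP pose, the force, the opening and the grip force at its end, in the units of the state.
- ctrl.state(): the state, without advancing time (a new reading comes with each control period).
- ctrl.camera(name): name is "side" or "top"; returns a dict with "pixels" (480x640x3 uint8, red, green, blue), "depth" (480x640 float32, mm along the optical axis (not along the pixel's ray), 0 where there is no reading), "fx", "fy", "cx", "cy" (pixels), "T" (4x4, takes a point from camera to world coordinates). Camera axes: x right, y down, z forward; pixel columns grow to the right and rows downward; lengths in mm; the calibration is good to about 2 mm. A picture is of the moment at which its call begins.
- ctrl.hand_in(): hands the job in; it is judged then, once.
The state is a dict: "time_s": time; "joint_pos": joint angles; "dq": joint speeds; "tau": joint torques, N m; "eef_pos": TCP position; "orientation": TCP orientation; "contact_force": force on the tool from outside, world axes, zero at the start; "wrist_torque": the same for the moment, N m; "opening": finger opening in mm; "grip_force": force on a finger pad.
Only numpy, scipy, OpenCV 4.12 (cv2) and the standard library are available. Lean on these libraries where they do the work, as an engineer would, in place of code of your own. Each camera call takes 0.05 s, during which the arm holds its last target. There are 200 camera calls.

TASK

The washed brushes have dried: move all four from the porcelain rests in the drying tray to the wooden rack, keeping the row's order from left to right (the leftmost brush into the rack's leftmost pair of notches, and so on), so that the painter finds each where she expects it. Lay each one across both bars with its head pointing away from you, the metal ferrule just beyond the far bar, as it lies now; do not let a brush fall on the table, and leave the rinsing jar undisturbed.

Things in the scene. Friction and masses are not known exactly. Their poses are not given: they have to be found in the camera images.
- brush_flat: The flat wash brush: square-ended head 30 mm wide, 7 mm thick; handle 11 mm in diameter; head ends at x = +75 mm. About 30 g. Origin on the axis where handle meets ferrule; x along the axis to the head (y, z roll). Straight round handle from x = 0 to -138 mm, tapering to -160. Grip near x = -65 mm; it balances at -35 to -55. On its rest its head is away from the robot.
- brush_mop: The mop brush: fat pointed round head up to 23 mm in diameter; handle 12 mm in diameter; head ends at x = +78 mm. About 30 g. Origin on the axis where handle meets ferrule; x along the axis to the head (y, z roll). Straight round handle from x = 0 to -138 mm, tapering to -160. Grip near x = -65 mm; it balances at -35 to -55. On its rest its head is away from the robot.
- brush_fan: The fan brush: thin head spreading to about 40 mm wide; handle 10 mm in diameter; head ends at x = +76 mm. About 30 g. Origin on the axis where handle meets ferrule; x along the axis to the head (y, z roll). Straight round handle from x = 0 to -138 mm, tapering to -160. Grip near x = -65 mm; it balances at -35 to -55. On its rest its head is away from the robot.
- brush_round: The round brush: slim pointed head under 9 mm in diameter; handle 10 mm in diameter; head ends at x = +74 mm. About 30 g. Origin on the axis where handle meets ferrule; x along the axis to the head (y, z roll). Straight round handle from x = 0 to -138 mm, tapering to -160. Grip near x = -65 mm; it balances at -35 to -55. On its rest its head is away from the robot.
- rest_flat: White porcelain rest holding the flat brush at the start; the four are alike, fixed, 126 x 46 mm. Origin: centre of underside; x along it, away from the robot. Saddles at x = +-50 mm, 14 mm thick, 46 tall, with V notches 34 wide, 12 deep; the brush axis lies at y = 0, z = 41 mm, its origin at x = 55 to 75. Between the saddles an 8 mm foot: room for fingers.
- rest_mop: White porcelain rest holding the mop brush at the start; the four are alike, fixed, 126 x 46 mm. Origin: centre of underside; x along it, away from the robot. Saddles at x = +-50 mm, 14 mm thick, 46 tall, with V notches 34 wide, 12 deep; the brush axis lies at y = 0, z = 41 mm, its origin at x = 55 to 75. Between the saddles an 8 mm foot: room for fingers.
- rest_fan: White porcelain rest holding the fan brush at the start; the four are alike, fixed, 126 x 46 mm. Origin: centre of underside; x along it, away from the robot. Saddles at x = +-50 mm, 14 mm thick, 46 tall, with V notches 34 wide, 12 deep; the brush axis lies at y = 0, z = 40 mm, its origin at x = 55 to 75. Between the saddles an 8 mm foot: room for fingers.
- rest_round: White porcelain rest holding the round brush at the start; the four are alike, fixed, 126 x 46 mm. Origin: centre of underside; x along it, away from the robot. Saddles at x = +-50 mm, 14 mm thick, 46 tall, with V notches 34 wide, 12 deep; the brush axis lies at y = 0, z = 40 mm, its origin at x = 55 to 75. Between the saddles an 8 mm foot: room for fingers.
- tray: Aluminium drying tray, fixed, 160 x 224 mm, rim 14 mm high, left or right of the rack. It holds the rests in a row at y = +75, +25, -25, -75 mm, in any order. Origin: centre of underside; x away from the robot, y to its left (turned up to 17 degrees).
- rack: Empty wooden brush rack to fill, fixed, 150 x 224 mm. Origin: centre of underside; x away from the robot, y to its left (turned up to 17 degrees). Upright bars at x = +-50 mm, 14 thick, 52 tall, each with V notches (34 wide, 12 deep, 35 degree flanks) at y = +75, +25, -25, -75. A laid brush has its axis along x at z = 46 to 47 mm, its origin at x = +65. Base board 8 mm.
- jar: Rinsing jar of glass, empty, 80 mm across, 85 mm tall, beyond the racks. Origin at the centre of its underside. Not part of the job.
Things that resemble listed ones, but are neither listed nor needed, are in the scene too. Leave any purple or turquoise look-alike of the brush_mop alone.

How it is judged (in metres and radians):
At the end, for the whole second after the job is handed in: Each brush is released and still in the rack notches that match its rest's place from the left (within 12 mm), down in both bars (height within 5 mm, direction within 0.12 rad), head away from the robot, its origin at rack x = 45 to 90 mm (((y of rest_flat in the frame of tray between 0.06 and 0.09 m and y of brush_flat in the frame of rack between 0.063 and 0.087 m) or (y of rest_flat in the frame of tray between 0.01 and 0.04 m and y of brush_flat in the frame of rack between 0.013 and 0.037 m) or (y of rest_flat in the frame of tray between -0.04 and -0.01 m and y of brush_flat in the frame of rack between -0.037 and -0.013 m) or (y of rest_flat in the frame of tray between -0.09 and -0.06 m and y of brush_flat in the frame of rack between -0.087 and -0.063 m)) and x of brush_flat in the frame of rack between 0.045 and 0.09 m and z of brush_flat in the frame of rack between 0.0417 and 0.0517 m and angle between the x axis of each of brush_flat, brush_mop, brush_fan, brush_round and the x axis of rack, either way round below 0.12 rad and linear speed of each of brush_flat, brush_mop, brush_fan, brush_round below 0.02 m/s and angular speed of each of brush_flat, brush_mop, brush_fan, brush_round below 0.3 rad/s and contact force between each of brush_flat, brush_mop, brush_fan, brush_round and the fingers below 0.05 N and ((y of rest_mop in the frame of tray between 0.06 and 0.09 m and y of brush_mop in the frame of rack between 0.063 and 0.087 m) or (y of rest_mop in the frame of tray between 0.01 and 0.04 m and y of brush_mop in the frame of rack between 0.013 and 0.037 m) or (y of rest_mop in the frame of tray between -0.04 and -0.01 m and y of brush_mop in the frame of rack between -0.037 and -0.013 m) or (y of rest_mop in the frame of tray between -0.09 and -0.06 m and y of brush_mop in the frame of rack between -0.087 and -0.063 m)) and x of brush_mop in the frame of rack between 0.045 and 0.09 m and z of brush_mop in the frame of rack between 0.0423 and 0.0523 m and ((y of rest_fan in the frame of tray between 0.06 and 0.09 m and y of brush_fan in the frame of rack between 0.063 and 0.087 m) or (y of rest_fan in the frame of tray between 0.01 and 0.04 m and y of brush_fan in the frame of rack between 0.013 and 0.037 m) or (y of rest_fan in the frame of tray between -0.04 and -0.01 m and y of brush_fan in the frame of rack between -0.037 and -0.013 m) or (y of rest_fan in the frame of tray between -0.09 and -0.06 m and y of brush_fan in the frame of rack between -0.087 and -0.063 m)) and x of brush_fan in the frame of rack between 0.045 and 0.09 m and z of brush_fan in the frame of rack between 0.0411 and 0.0511 m and ((y of rest_round in the frame of tray between 0.06 and 0.09 m and y of brush_round in the frame of rack between 0.063 and 0.087 m) or (y of rest_round in the frame of tray between 0.01 and 0.04 m and y of brush_round in the frame of rack between 0.013 and 0.037 m) or (y of rest_round in the frame of tray between -0.04 and -0.01 m and y of brush_round in the frame of rack between -0.037 and -0.013 m) or (y of rest_round in the frame of tray between -0.09 and -0.06 m and y of brush_round in the frame of rack between -0.087 and -0.063 m)) and x of brush_round in the frame of rack between 0.045 and 0.09 m and z of brush_round in the frame of rack between 0.0411 and 0.0511 m); the robot touches nothing.
It fails at once if a brush has fallen on the table or the tray (height (world z) of any of brush_flat, brush_mop, brush_fan, brush_round below 0.025 m).
It fails at once if the rinsing jar has been pushed or tipped (distance of jar from where it was at the start of the episode above 0.03 m or angle between jar's own z axis and vertical above 0.3 rad).
It also fails if it takes over 106 s, if anything falls off the work surface, if the arm or the gripper's body presses on something with over 40 N, if the wrist force passes 120 N, or if a joint passes its speed limit or range.

## Working session

There is one attempt and no reset: what is moved stays moved. The work goes in short steps, Python scripts to look and compute and a tool call to move; the robot and the scene stay as the last step left them, time stands still between calls to the robot, and variables do not carry over. Pictures are saved under pics/ and viewed, at most 14 in all, crops included, and the job is handed in when it is done.

Besides the shell and the picture viewer there is one more tool, called after "Request:" by a JSON object that holds its "name" and its "arguments", one argument or row to a line. drive_tool: Moves the arm, as the interface text tells. Its arguments: {"type":"object","properties":{"moves":{"type":"array"}},"required":["moves"]}

```bash
mkdir -p pics; ls
python3 - <<'E'
from station import ctrl
import cv2,numpy as np
for n in("top","side"):
    c=ctrl.camera(n); cv2.imwrite(f"pics/{n}0.png",c["pixels"][:,:,::-1]); np.savez(f"{n}0.npz",**c)
    print(n,c["fx"],c["fy"],c["cx"],c["cy"],np.round(c["T"],3).tolist())
s=ctrl.state();print(s["time_s"],np.round(s["orientation"],3).tolist(),s["opening"])
E
```

```text
pics
top 585.7198927559239 585.7198927559239 323.39674929783024 237.56626748129406 [[-0.024, -0.991, 0.133, 351.787], [-1.0, 0.026, 0.017, -12.8], [-0.02, -0.132, -0.991, 1398.431], [0.0, 0.0, 0.0, 1.0]]
side 561.9147302518338 561.9147302518338 321.2903610283187 234.66724509878165 [[-0.968, -0.178, 0.178, 333.176], [-0.251, 0.643, -0.723, 786.002], [0.014, -0.745, -0.667, 755.991], [0.0, 0.0, 0.0, 1.0]]
0.1 [[0.904, 0.427, -0.0], [0.427, -0.904, 0.001], [0.0, -0.001, -1.0]] 88.00290443624547
```

View pics/top0.png

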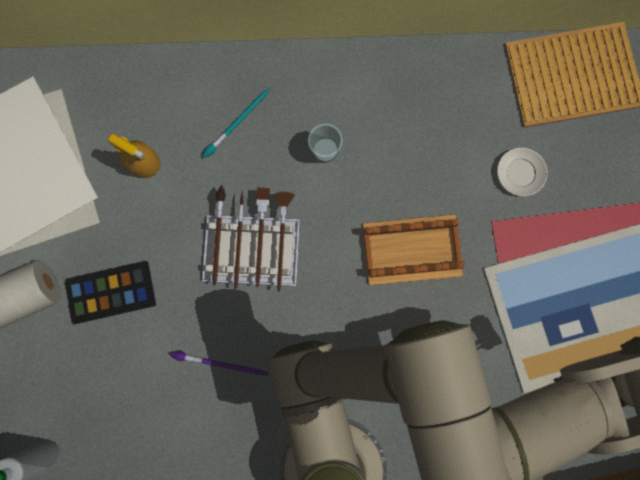

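View pics/side0.png

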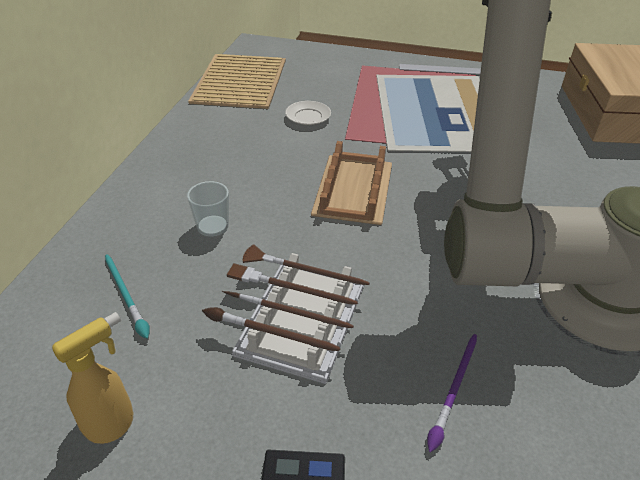

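Top view: the mop's head is at (220,192), round (241,196), flat (263,195) and fan (285,198), all in the tray centred near (250,252). The empty rack is at (413,250) and the jar at (325,142). Things that could be mistaken for the mop brush are the turquoise brush at (235,125), the purple brush at (220,363) and the brush in the tray at (218,235). I choose the brown one in the tray. The bamboo mat at (575,75) resembles the rack but has no bars.

```bash
cat > h.py <<'E'
import numpy as np,cv2
def ray(c,uv,z):
    uv=np.atleast_2d(uv).astype(float);T=c["T"]
    d=np.c_[(uv[:,0]-c["cx"])/c["fx"],(uv[:,1]-c["cy"])/c["fy"],np.ones(len(uv))]@T[:3,:3].T
    return T[:3,3]+d*((z-T[2,3])/d[:,2])[:,None]
def cloud(c):
    v,u=np.mgrid[:480,:640];D=c["depth"]
    p=np.stack([(u-c["cx"])/c["fx"]*D,(v-c["cy"])/c["fy"]*D,D],-1)
    return p@c["T"][:3,:3].T+c["T"][:3,3]
def axis(p):
    vx,vy,x,y=cv2.fitLine(p[:,:2].astype(np.float32),cv2.DIST_HUBER,0,.01,.01).ravel()
    s=np.sign(vx); return np.array([x,y]),np.array([vx*s,vy*s])
E
python3 - <<'E'
from h import *
c=dict(np.load("top0.npz"));im=c["pixels"]
big=cv2.resize(im[175:300,190:480,::-1],None,fx=2.7,fy=2.7,interpolation=cv2.INTER_CUBIC);cv2.imwrite("pics/crop0.png",big)
P=cloud(c);hsv=cv2.cvtColor(im,cv2.COLOR_RGB2HSV)
for n,uv in dict(tableL=(180,250),handle=(217,250),rackbase=(413,250),barfar=(400,223),barnear=(400,270),bambooless=(340,250)).items(): print(n,hsv[uv[1],uv[0]],np.round(P[uv[1],uv[0]],1))
br=((hsv[...,0]<12)|(hsv[...,0]>170))&(hsv[...,1]>90)&(hsv[...,2]<150)
br[:, 310:]=0; br[:, :195]=0; br[:215]=0; br[295:]=0
n,l,st,ce=cv2.connectedComponentsWithStats(br.astype(np.uint8))
for i in range(1,n):
    if st[i,4]>40:
        v,u=np.where(l==i);p=ray(c,np.c_[u,v],42);m,d=axis(p)
        t=(p[:,:2]-m)@d
        print(ce[i].round(1),st[i].tolist(),"ctr",m.round(1),"ang",round(np.arctan2(d[1],d[0]),4),"near end",(m+t.min()*d).round(1),"far",(m+t.max()*d).round(1))
# rack: bars by height
r=(P[...,2]>35)&(P[...,2]<70);r[:,:350]=0;r[:,475:]=0;r[:205]=0;r[290:]=0
n,l,st,ce=cv2.connectedComponentsWithStats(r.astype(np.uint8))
for i in range(1,n):
    if st[i,4]>30:
        q=P[l==i];print("bar",st[i].tolist(),cv2.minAreaRect(q[:,:2].astype(np.float32)),np.percentile(q[:,2],[10,50,90]).round(1))
E
```

```text
tableL [ 53  10 102] [518.  357.5   1.5]
handle [ 10 134  78] [509.5 257.5  53.7]
rackbase [ 16 145 164] [ 502.6 -201.6    9. ]
barfar [ 17 140 138] [ 568.3 -173.4    9.8]
barnear [ 13 180 133] [ 452.9 -164.4   48. ]
bambooless [ 45  10 103] [508.2 -28.2  -0.7]
[216.4 250.3] [213, 218, 8, 66, 201] ctr [510.4 261.1] ang -0.0766 near end [434. 267.] far [586.7 255.3]
[259.3 250.6] [257, 220, 6, 66, 174] ctr [505.  160.7] ang -0.0713 near end [426.9 166.3] far [579.3 155.4]
[237.5 254.9] [235, 222, 7, 67, 154] ctr [498.3 211.7] ang -0.0752 near end [421.2 217.5] far [575.8 205.9]
[280.4 256.1] [278, 224, 6, 67, 146] ctr [491.7 111.5] ang -0.0762 near end [414.1 117.4] far [568.4 105.7]
bar [366, 219, 93, 15, 620] ((555.2265625, -196.3114013671875), (15.571562767028809, 216.41183471679688), 3.936985492706299) [40.8 48.8 54.3]
bar [370, 262, 95, 15, 604] ((455.43353271484375, -202.5562744140625), (14.60400390625, 215.1394805908203), 3.8938417434692383) [40.8 48.9 54.4]
```

View pics/crop0.png

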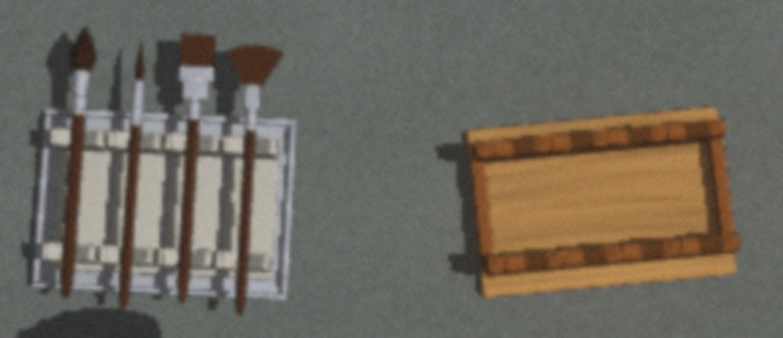

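```bash
cat >> h.py <<'E'
def go(x,y,z,ang):
    "tool-frame shift (units of 50 mm) and yaw (units of 6 deg) to TCP x,y,z with tool x at world angle ang"
    from station import ctrl
    s=ctrl.state();R=np.array(s["orientation"]);d=np.array([x,y,z])-s["eef_pos"]
    a=np.arctan2(R[1,0],R[0,0]);w=(a-ang+np.pi)%(2*np.pi)-np.pi
    print("dp",(R.T@d/50).round(3),"yaw",round(np.degrees(w)/6,3),"pos",np.round(s["eef_pos"],1),"ang",round(a,4),"open",round(s["opening"],1),"F",np.round(s["contact_force"],1),"t",s["time_s"])
E
python3 - <<'E'
from h import *
c=dict(np.load("top0.npz"));P=cloud(c)
for n,(x0,y0) in dict(mop=(510.4,261.1),round=(498.3,211.7),flat=(505,160.7),fan=(491.7,111.5)).items():
    q=P.reshape(-1,3);d=q[:,:2]-[x0,y0];u=np.array([.9972,-.0745]);t=d@u;l=d@[.0745,.9972]
    k=(abs(t)<60)&(abs(l)<3);print(n,np.percentile(q[k,2],[25,50,75,90]).round(1))
k=(abs(P[...,0]-505)<20)&(abs(P[...,1]+199)<60);print("base",np.median(P[k][:,2]))
go(522,260,150,-.0745)
E
```

```text
mop [16.1 51.6 53.6 55.3]
round [17.5 49.  51.8 53.6]
flat [47.7 50.9 53.1 55.5]
fan [47.5 49.9 51.9 53.5]
base 8.409388910827147
dp [ 11.659 -11.242   2.062] yaw 4.92 pos [ 234.6 -497.2  252.2] ang 0.4408 open 88.0 F [-0.6 -0.4  0.2] t 0.1
```

Request:
{"name": "drive_tool", "arguments": {
  "moves": [
    {"grip":-0.3,"dp":[0.8,-0.8,0.1],"yaw":0},
    {"grip":-0.3,"dp":[1.6,-1.55,0.2],"yaw":0},
    {"grip":-0.3,"dp":[2.4,-2.3,0.3],"yaw":0},
    {"grip":-0.3,"dp":[3.2,-3.1,0.4],"yaw":0},
    {"grip":-0.3,"dp":[4.0,-3.85,0.5],"yaw":0}
  ]
}}

```text
time_s: 0.72
eef_pos: [333.6, -236.1, 227.5]
orientation: [[0.905, 0.426, -0.0], [0.426, -0.905, 0.0], [0.0, -0.0, -1.0]]
contact_force: [0.7, 0.5, -0.5]
opening: 40.4
grip_force: 0.0
```

Request:
{"name": "drive_tool", "arguments": {
  "moves": [
    {"grip":-0.3,"dp":[0.8,-0.75,0.1],"yaw":0},
    {"grip":-0.3,"dp":[1.6,-1.5,0.2],"yaw":0},
    {"grip":-0.3,"dp":[2.4,-2.3,0.3],"yaw":0},
    {"grip":-0.3,"dp":[3.2,-3.0,0.4],"yaw":0},
    {"grip":-0.3,"dp":[4.0,-3.8,0.5],"yaw":0}
  ]
}}

```text
time_s: 1.35
eef_pos: [433.7, 20.9, 202.5]
orientation: [[0.905, 0.426, 0.0], [0.426, -0.905, -0.0], [-0.0, 0.0, -1.0]]
contact_force: [0.6, -0.7, 0.0]
opening: 30.9
grip_force: 0.0
```

Request:
{"name": "drive_tool", "arguments": {
  "moves": [
    {"grip":-0.3,"dp":[0.8,-0.75,0.1],"yaw":1},
    {"grip":-0.3,"dp":[1.6,-1.5,0.2],"yaw":2},
    {"grip":-0.3,"dp":[2.4,-2.3,0.3],"yaw":3},
    {"grip":-0.3,"dp":[3.2,-3.0,0.4],"yaw":4},
    {"grip":-0.3,"dp":[3.6,-3.6,0.5],"yaw":4.9}
  ]
}}

```text
time_s: 1.98
eef_pos: [519.7, 260.8, 176.9]
orientation: [[0.997, -0.075, -0.001], [-0.075, -0.997, -0.0], [-0.001, 0.0, -1.0]]
contact_force: [0.1, -0.4, -0.2]
opening: 31.0
grip_force: 0.0
```

```bash
python3 -c "
from h import *
go(522,260.2,41,-.0745)"
```

```text
dp [0.049 0.009 2.718] yaw -0.001 pos [519.7 260.8 176.9] ang -0.0746 open 31.0 F [ 0.1 -0.4 -0.2] t 1.975
```

Request:
{"name": "drive_tool", "arguments": {
  "moves": [
    {"grip":-0.3,"dp":[0.05,0,0.8],"yaw":0},
    {"grip":-0.3,"dp":[0.05,0,1.5],"yaw":0},
    {"grip":-0.3,"dp":[0.05,0,1.9],"yaw":0},
    {"grip":-0.3,"dp":[0.05,0,1.9],"yaw":0}
  ]
}}

```text
time_s: 2.48
eef_pos: [520.9, 258.4, 81.3]
orientation: [[0.997, -0.072, -0.004], [-0.072, -0.997, -0.001], [-0.003, 0.001, -1.0]]
contact_force: [1.2, 0.2, 0.7]
opening: 30.5
grip_force: 0.0
```

Run:
```python
from h import *
from station import ctrl
c=ctrl.camera("side");cv2.imwrite("pics/s1.png",cv2.resize(c["pixels"][170:410,180:500,::-1],None,fx=2.4,fy=2.4))
```

```text
(no output)
```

View pics/s1.png

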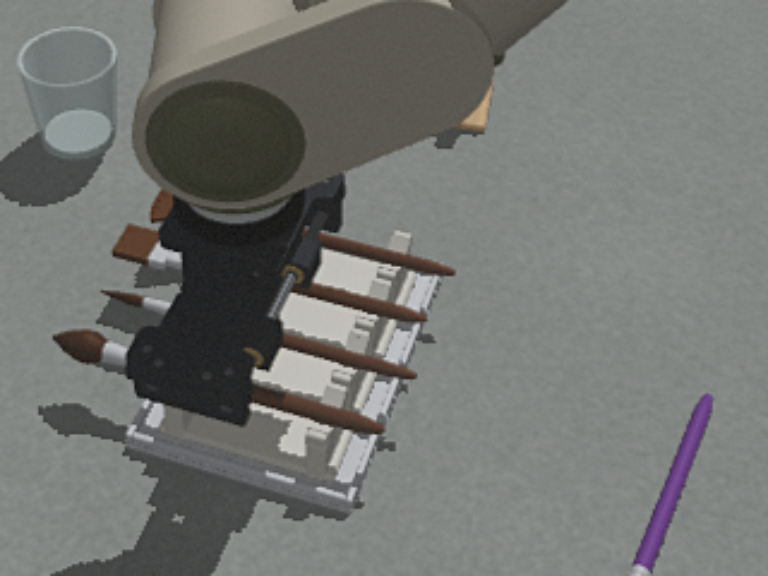

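The side crop shows the fingers straddling the mop's handle, with the gripper body around (230,320). The neighbouring brushes are clear.

```bash
python3 -c "
from h import *
go(522,260.2,41,-.0745)"
```

```text
dp [ 0.006 -0.033  0.832] yaw 0.021 pos [521.6 258.6  82.6] ang -0.0723 open 30.8 F [-0.2 -0.1 -0.1] t 2.525
```

Request:
{"name": "drive_tool", "arguments": {
  "moves": [
    {"grip":-0.3,"dp":[0,-0.02,0.4],"yaw":0},
    {"grip":-0.3,"dp":[0,-0.02,0.7],"yaw":0},
    {"grip":-0.3,"dp":[0,-0.02,0.83],"yaw":0},
    {"grip":-0.3,"dp":[0,-0.02,0.83],"yaw":0},
    {"grip":-1,"dp":[0,-0.02,0.83],"yaw":0}
  ]
}}

```text
time_s: 3.15
eef_pos: [522.1, 259.7, 41.9]
orientation: [[0.997, -0.072, 0.001], [-0.072, -0.997, 0.0], [0.001, -0.0, -1.0]]
contact_force: [0.1, -0.1, 1.0]
opening: 22.7
grip_force: 0.0
```

Request:
{"name": "drive_tool", "arguments": {
  "moves": [
    {"grip":-1,"dp":[0,0,0],"yaw":0},
    {"grip":-1,"dp":[0,0,0],"yaw":0},
    {"grip":-1,"dp":[0,0,0],"yaw":0},
    {"grip":-1,"dp":[0,0,0],"yaw":0}
  ]
}}

```text
time_s: 3.65
eef_pos: [521.9, 258.3, 42.0]
orientation: [[0.997, -0.072, 0.0], [-0.072, -0.997, -0.002], [0.0, 0.002, -1.0]]
contact_force: [-0.4, -10.5, 5.1]
opening: 10.4
grip_force: 29.1
```

Request:
{"name": "drive_tool", "arguments": {
  "moves": [
    {"grip":-1,"dp":[0,0,-0.2],"yaw":0},
    {"grip":-1,"dp":[0,0,-0.6],"yaw":0},
    {"grip":-1,"dp":[0,0,-1.2],"yaw":0},
    {"grip":-1,"dp":[0,0,-1.9],"yaw":0},
    {"grip":-1,"dp":[0,0,-1.9],"yaw":0}
  ]
}}

```text
time_s: 4.28
eef_pos: [522.8, 260.1, 139.2]
orientation: [[0.997, -0.072, 0.006], [-0.072, -0.997, 0.002], [0.006, -0.002, -1.0]]
contact_force: [0.2, -0.2, -1.0]
opening: 10.4
grip_force: 29.7
```

Run:
```python
from h import *
from station import ctrl
c=ctrl.camera("side");cv2.imwrite("pics/s2.png",cv2.resize(c["pixels"][130:370,180:500,::-1],None,fx=2.4,fy=2.4))
ca,sa=np.cos(.066),np.sin(.066)
for y in(75,25,-25,-75): print(y,[round(505.3-y*sa,1),round(-199.4+y*ca,1)])
go(505.3-75*sa,-199.4+75*ca,137,.066)
```

```text
75 [np.float64(500.4), np.float64(-124.6)]
25 [np.float64(503.7), np.float64(-174.5)]
-25 [np.float64(506.9), np.float64(-224.3)]
-75 [np.float64(510.2), np.float64(-274.2)]
dp [ 1.22e-01  7.70e+00 -1.00e-03] yaw -1.319 pos [522.  259.9 137.3] ang -0.0721 open 10.3 F [ 0.5 -0.6 -0. ] t 4.325
```

View pics/s2.png

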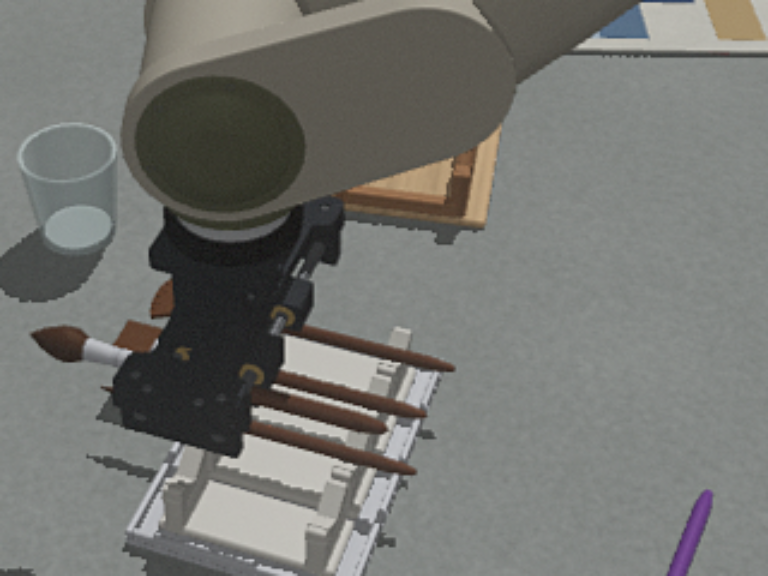

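The mop is gripped level, with its head at (62,343), and its rest is empty. Carrying it to the rack.

Request:
{"name": "drive_tool", "arguments": {
  "moves": [
    {"grip":-1,"dp":[0,0.4,0],"yaw":0},
    {"grip":-1,"dp":[0,1.2,0],"yaw":0},
    {"grip":-1,"dp":[0,2.1,0],"yaw":0},
    {"grip":-1,"dp":[0,3.0,0],"yaw":0},
    {"grip":-1,"dp":[0.05,3.9,0],"yaw":0}
  ]
}}

```text
time_s: 4.95
eef_pos: [509.0, 62.6, 135.2]
orientation: [[0.997, -0.073, -0.002], [-0.073, -0.997, 0.0], [-0.002, 0.0, -1.0]]
contact_force: [1.2, 0.7, -0.6]
opening: 11.0
grip_force: 29.7
```

Request:
{"name": "drive_tool", "arguments": {
  "moves": [
    {"grip":-1,"dp":[0,0.9,0],"yaw":-0.3},
    {"grip":-1,"dp":[0,1.8,0],"yaw":-0.6},
    {"grip":-1,"dp":[0.05,2.7,0],"yaw":-0.9},
    {"grip":-1,"dp":[0.05,3.4,0],"yaw":-1.2},
    {"grip":-1,"dp":[0.05,3.8,0],"yaw":-1.3}
  ]
}}

```text
time_s: 5.58
eef_pos: [497.5, -127.0, 135.1]
orientation: [[0.998, 0.062, -0.002], [0.062, -0.998, 0.001], [-0.002, -0.001, -1.0]]
contact_force: [0.7, 1.3, 0.1]
opening: 10.5
grip_force: 29.7
```

Request:
{"name": "drive_tool", "arguments": {
  "moves": [
    {"grip":-1,"dp":[0,0,0.3],"yaw":0},
    {"grip":-1,"dp":[0,0,0.6],"yaw":0},
    {"grip":-1,"dp":[0,0,0.6],"yaw":0}
  ]
}}

```text
time_s: 5.95
eef_pos: [497.5, -125.1, 104.7]
orientation: [[0.998, 0.063, -0.004], [0.063, -0.998, 0.002], [-0.004, -0.002, -1.0]]
contact_force: [-0.8, 0.3, -0.3]
opening: 10.3
grip_force: 29.7
```

Run:
```python
from h import *
from station import ctrl
go(500.4,-124.6,44,.066)
t=ctrl.camera("top");s=ctrl.camera("side")
a=cv2.resize(t["pixels"][150:300,330:490,::-1],None,fx=2.5,fy=2.5,interpolation=cv2.INTER_CUBIC);b=cv2.resize(s["pixels"][110:260,250:410,::-1],None,fx=2.5,fy=2.5,interpolation=cv2.INTER_CUBIC)
cv2.imwrite("pics/r1.png",np.hstack([a,b]))
```

```text
dp [ 0.063 -0.004  1.214] yaw -0.029 pos [ 497.5 -125.1  104.7] ang 0.063 open 10.3 F [-0.8  0.3 -0.3] t 5.95
```

View pics/r1.png

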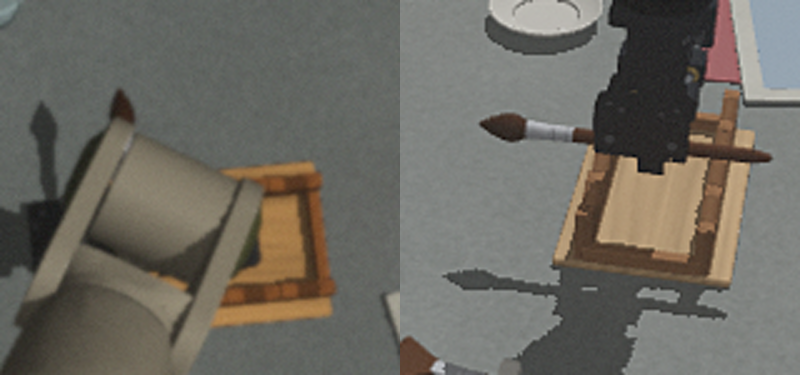

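The mop is held above the leftmost notches, parallel to the rack. Lowering it.

Request:
{"name": "drive_tool", "arguments": {
  "moves": [
    {"grip":-1,"dp":[0.06,0,0.4],"yaw":0},
    {"grip":-1,"dp":[0.06,0,0.8],"yaw":0},
    {"grip":-1,"dp":[0.06,0,1.1],"yaw":0},
    {"grip":-1,"dp":[0.06,0,1.22],"yaw":0},
    {"grip":-1,"dp":[0.06,0,1.22],"yaw":0}
  ]
}}

```text
time_s: 6.68
eef_pos: [502.0, -124.6, 45.3]
orientation: [[0.998, 0.064, -0.0], [0.064, -0.998, 0.0], [-0.0, -0.0, -1.0]]
contact_force: [-0.0, -0.0, 0.1]
opening: 10.8
grip_force: 29.7
```

```bash
python3 -c "
from h import *
go(500.4,-124.6,43,.066)"
```

```text
dp [-0.032 -0.002  0.046] yaw -0.021 pos [ 502.  -124.6   45.3] ang 0.0638 open 10.8 F [-0.  -0.   0.1] t 6.675
```

Request:
{"name": "drive_tool", "arguments": {
  "moves": [
    {"grip":-1,"dp":[0,0,0.04],"yaw":0},
    {"grip":-1,"dp":[0,0,0.05],"yaw":0},
    {"grip":-1,"dp":[0,0,0.05],"yaw":0}
  ]
}}

```text
time_s: 7.05
eef_pos: [502.4, -125.0, 43.6]
orientation: [[0.998, 0.064, 0.002], [0.064, -0.998, -0.001], [0.002, 0.001, -1.0]]
contact_force: [-1.1, -1.2, 5.1]
opening: 10.5
grip_force: 29.2
```

Request:
{"name": "drive_tool", "arguments": {
  "moves": [
    {"grip":-0.6,"dp":[0,0,0],"yaw":0},
    {"grip":-0.4,"dp":[0,0,0],"yaw":0},
    {"grip":-0.3,"dp":[0,0,0],"yaw":0},
    {"grip":-0.3,"dp":[0,0,0],"yaw":0}
  ]
}}

```text
time_s: 7.55
eef_pos: [501.9, -124.5, 42.7]
orientation: [[0.998, 0.064, -0.0], [0.064, -0.998, 0.0], [-0.0, -0.0, -1.0]]
contact_force: [-0.4, -0.6, 0.2]
opening: 30.7
grip_force: 0.0
```

Request:
{"name": "drive_tool", "arguments": {
  "moves": [
    {"grip":-0.3,"dp":[0,0,-0.4],"yaw":0},
    {"grip":-0.3,"dp":[0,0,-1.0],"yaw":0},
    {"grip":-0.3,"dp":[0,0,-1.7],"yaw":0},
    {"grip":-0.3,"dp":[0,0,-1.9],"yaw":0}
  ]
}}

```text
time_s: 8.05
eef_pos: [502.5, -124.8, 139.4]
orientation: [[0.998, 0.064, 0.003], [0.064, -0.998, -0.001], [0.003, 0.002, -1.0]]
contact_force: [-0.6, 1.6, 0.2]
opening: 31.1
grip_force: 0.0
```

```bash
python3 -c "
from h import *
go(511,210.0,137,-.0745)"
```

```text
dp [ 0.597 -6.671  0.038] yaw 1.322 pos [ 502.5 -124.8  139.4] ang 0.0639 open 31.1 F [-0.6  1.6  0.2] t 8.05
```

Request:
{"name": "drive_tool", "arguments": {
  "moves": [
    {"grip":-0.3,"dp":[0.1,-0.9,0],"yaw":0},
    {"grip":-0.3,"dp":[0.2,-1.8,0],"yaw":0},
    {"grip":-0.3,"dp":[0.3,-2.7,0],"yaw":0},
    {"grip":-0.3,"dp":[0.3,-3.6,0],"yaw":0}
  ]
}}

```text
time_s: 8.55
eef_pos: [505.1, 57.5, 136.7]
orientation: [[0.998, 0.064, -0.001], [0.064, -0.998, 0.0], [-0.001, -0.0, -1.0]]
contact_force: [0.1, -0.6, 1.0]
opening: 31.0
grip_force: 0.0
```

Request:
{"name": "drive_tool", "arguments": {
  "moves": [
    {"grip":-0.3,"dp":[0.1,-0.9,0],"yaw":0.4},
    {"grip":-0.3,"dp":[0.2,-1.8,0],"yaw":0.8},
    {"grip":-0.3,"dp":[0.3,-2.7,0],"yaw":1.2},
    {"grip":-0.3,"dp":[0.3,-3.07,0],"yaw":1.32},
    {"grip":-0.3,"dp":[0.3,-3.07,0],"yaw":1.32}
  ]
}}

```text
time_s: 9.18
eef_pos: [510.0, 211.0, 136.7]
orientation: [[0.997, -0.072, -0.002], [-0.072, -0.997, -0.0], [-0.002, 0.0, -1.0]]
contact_force: [-0.6, -0.1, 0.0]
opening: 31.0
grip_force: 0.0
```

Run:
```python
from h import *
from station import ctrl
go(511,210,41,-.0745)
t=ctrl.camera("top");s=ctrl.camera("side")
a=cv2.resize(t["pixels"][150:300,330:490,::-1],None,fx=2.5,fy=2.5,interpolation=cv2.INTER_CUBIC);b=cv2.resize(s["pixels"][110:260,250:410,::-1],None,fx=2.5,fy=2.5,interpolation=cv2.INTER_CUBIC)
cv2.imwrite("pics/r2.png",np.hstack([a,b]));np.savez("top1.npz",**t)
```

```text
dp [0.024 0.018 1.914] yaw 0.022 pos [510.  211.  136.7] ang -0.0722 open 31.0 F [-0.6 -0.1  0. ] t 9.175
```

View pics/r2.png

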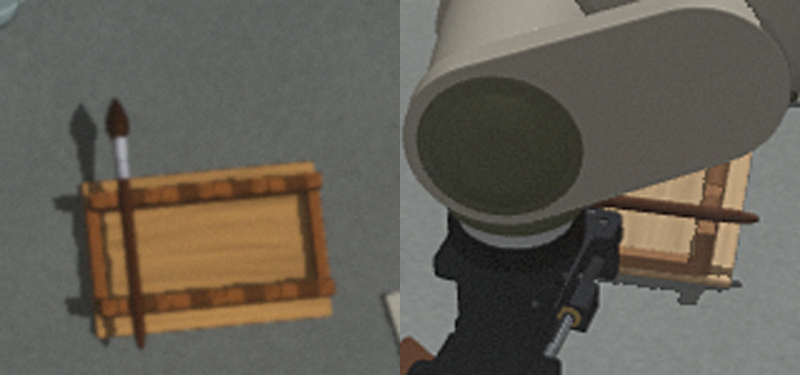

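The mop lies in the leftmost notches, running from (117,115) to (140,340), with its ferrule just beyond the far bar. Next is the round brush.

Request:
{"name": "drive_tool", "arguments": {
  "moves": [
    {"grip":-0.3,"dp":[0.02,0.01,0.8],"yaw":0},
    {"grip":-0.3,"dp":[0.02,0.01,1.4],"yaw":0},
    {"grip":-0.3,"dp":[0.02,0.01,1.8],"yaw":0},
    {"grip":-0.3,"dp":[0.02,0.01,1.91],"yaw":0},
    {"grip":-0.3,"dp":[0.02,0.01,1.91],"yaw":0}
  ]
}}

```text
time_s: 9.9
eef_pos: [511.8, 209.0, 42.5]
orientation: [[0.997, -0.075, 0.0], [-0.075, -0.997, -0.0], [0.0, 0.0, -1.0]]
contact_force: [-0.2, -0.3, 0.4]
opening: 30.6
grip_force: 0.0
```

Request:
{"name": "drive_tool", "arguments": {
  "moves": [
    {"grip":-1,"dp":[0,0,0],"yaw":0},
    {"grip":-1,"dp":[0,0,0],"yaw":0},
    {"grip":-1,"dp":[0,0,0],"yaw":0},
    {"grip":-1,"dp":[0,0,0],"yaw":0},
    {"grip":-1,"dp":[0,0,0],"yaw":0}
  ]
}}

```text
time_s: 10.52
eef_pos: [511.8, 208.7, 43.0]
orientation: [[0.997, -0.074, 0.001], [-0.074, -0.997, -0.002], [0.001, 0.002, -1.0]]
contact_force: [-1.2, -6.7, 3.9]
opening: 9.0
grip_force: 30.1
```

Request:
{"name": "drive_tool", "arguments": {
  "moves": [
    {"grip":-1,"dp":[0,0,-0.2],"yaw":0},
    {"grip":-1,"dp":[0,0,-0.6],"yaw":0},
    {"grip":-1,"dp":[0,0,-1.2],"yaw":0},
    {"grip":-1,"dp":[0,0,-1.9],"yaw":0},
    {"grip":-1,"dp":[0,0,-1.9],"yaw":0}
  ]
}}

```text
time_s: 11.15
eef_pos: [512.6, 210.0, 140.1]
orientation: [[0.997, -0.074, 0.006], [-0.074, -0.997, 0.001], [0.006, -0.002, -1.0]]
contact_force: [0.6, -0.2, -0.9]
opening: 8.5
grip_force: 30.0
```

```bash
python3 -c "
from h import *
go(504,-174.5,137,.066)"
```

```text
dp [0.398 7.683 0.052] yaw -1.338 pos [512.6 210.  140.1] ang -0.0741 open 8.5 F [ 0.6 -0.2 -0.9] t 11.15
```

Request:
{"name": "drive_tool", "arguments": {
  "moves": [
    {"grip":-1,"dp":[0,0.4,0],"yaw":0},
    {"grip":-1,"dp":[0.1,1.2,0],"yaw":0},
    {"grip":-1,"dp":[0.1,2.1,0],"yaw":0},
    {"grip":-1,"dp":[0.2,3.0,0],"yaw":0},
    {"grip":-1,"dp":[0.2,3.9,0],"yaw":0}
  ]
}}

```text
time_s: 11.78
eef_pos: [506.1, 12.0, 136.1]
orientation: [[0.997, -0.075, -0.002], [-0.075, -0.997, 0.0], [-0.002, -0.0, -1.0]]
contact_force: [0.8, 0.1, 0.3]
opening: 9.0
grip_force: 30.0
```

Request:
{"name": "drive_tool", "arguments": {
  "moves": [
    {"grip":-1,"dp":[0.05,0.9,0],"yaw":-0.3},
    {"grip":-1,"dp":[0.1,1.8,0],"yaw":-0.6},
    {"grip":-1,"dp":[0.2,2.7,0],"yaw":-0.9},
    {"grip":-1,"dp":[0.2,3.4,0],"yaw":-1.2},
    {"grip":-1,"dp":[0.2,3.78,0],"yaw":-1.34}
  ]
}}

```text
time_s: 12.4
eef_pos: [501.5, -177.1, 135.9]
orientation: [[0.998, 0.064, -0.002], [0.064, -0.998, 0.001], [-0.002, -0.001, -1.0]]
contact_force: [0.2, 0.1, -0.7]
opening: 8.6
grip_force: 30.0
```

Request:
{"name": "drive_tool", "arguments": {
  "moves": [
    {"grip":-1,"dp":[0,0,0.3],"yaw":0},
    {"grip":-1,"dp":[0,0,0.6],"yaw":0},
    {"grip":-1,"dp":[0,0,0.6],"yaw":0}
  ]
}}

```text
time_s: 12.78
eef_pos: [501.9, -174.6, 105.6]
orientation: [[0.998, 0.066, -0.003], [0.066, -0.998, 0.002], [-0.003, -0.002, -1.0]]
contact_force: [-0.7, -0.5, -0.3]
opening: 9.1
grip_force: 30.0
```

Run:
```python
from h import *
from station import ctrl
go(504,-174.5,44,.066)
s=ctrl.camera("side")
cv2.imwrite("pics/r3.png",cv2.resize(s["pixels"][110:260,250:410,::-1],None,fx=2.5,fy=2.5,interpolation=cv2.INTER_CUBIC))
```

```text
dp [0.045 0.004 1.232] yaw -0.002 pos [ 501.9 -174.6  105.6] ang 0.0658 open 9.1 F [-0.7 -0.5 -0.3] t 12.775
```

View pics/r3.png

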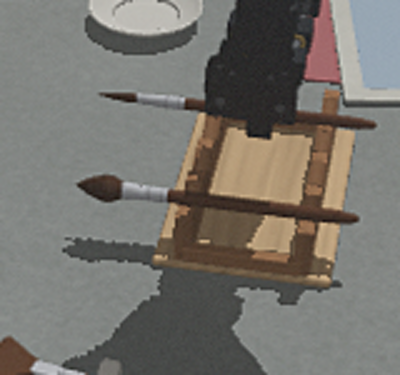

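The round brush is held level over the second notches, and the mop is in place. Lowering.

Request:
{"name": "drive_tool", "arguments": {
  "moves": [
    {"grip":-1,"dp":[0.03,0,0.4],"yaw":0},
    {"grip":-1,"dp":[0.03,0,0.8],"yaw":0},
    {"grip":-1,"dp":[0.03,0,1.1],"yaw":0},
    {"grip":-1,"dp":[0.03,0,1.23],"yaw":0},
    {"grip":-1,"dp":[0.03,0,1.25],"yaw":0}
  ]
}}

```text
time_s: 13.45
eef_pos: [504.6, -174.8, 44.9]
orientation: [[0.998, 0.066, 0.0], [0.066, -0.998, -0.0], [0.0, 0.0, -1.0]]
contact_force: [0.4, 0.8, -0.5]
opening: 8.7
grip_force: 30.0
```

Request:
{"name": "drive_tool", "arguments": {
  "moves": [
    {"grip":-1,"dp":[0,0,0],"yaw":0},
    {"grip":-1,"dp":[0,0,0],"yaw":0}
  ]
}}

```text
time_s: 13.7
eef_pos: [504.6, -174.8, 45.1]
orientation: [[0.998, 0.066, 0.001], [0.066, -0.998, -0.0], [0.001, 0.0, -1.0]]
contact_force: [-0.4, -1.1, -0.4]
opening: 8.8
grip_force: 30.0
```

Request:
{"name": "drive_tool", "arguments": {
  "moves": [
    {"grip":-1,"dp":[0,0,0.02],"yaw":0},
    {"grip":-1,"dp":[0,0,0.03],"yaw":0},
    {"grip":-1,"dp":[0,0,0.03],"yaw":0}
  ]
}}

```text
time_s: 14.08
eef_pos: [504.9, -175.4, 44.3]
orientation: [[0.998, 0.066, 0.002], [0.066, -0.998, -0.002], [0.001, 0.002, -1.0]]
contact_force: [-3.1, -1.9, 8.7]
opening: 8.7
grip_force: 30.1
```

Request:
{"name": "drive_tool", "arguments": {
  "moves": [
    {"grip":-0.6,"dp":[0,0,0],"yaw":0},
    {"grip":-0.4,"dp":[0,0,0],"yaw":0},
    {"grip":-0.3,"dp":[0,0,0],"yaw":0},
    {"grip":-0.3,"dp":[0,0,0],"yaw":0}
  ]
}}

```text
time_s: 14.58
eef_pos: [504.4, -174.7, 43.2]
orientation: [[0.998, 0.066, -0.0], [0.066, -0.998, 0.0], [-0.0, -0.0, -1.0]]
contact_force: [0.4, -1.0, -0.4]
opening: 31.4
grip_force: 0.0
```

Request:
{"name": "drive_tool", "arguments": {
  "moves": [
    {"grip":-0.3,"dp":[0,0,-0.4],"yaw":0},
    {"grip":-0.3,"dp":[0,0,-1.0],"yaw":0},
    {"grip":-0.3,"dp":[0,0,-1.7],"yaw":0},
    {"grip":-0.3,"dp":[0,0,-1.9],"yaw":0}
  ]
}}

```text
time_s: 15.08
eef_pos: [505.0, -175.0, 139.9]
orientation: [[0.998, 0.066, 0.003], [0.066, -0.998, -0.002], [0.003, 0.002, -1.0]]
contact_force: [0.3, 0.0, -0.6]
opening: 31.4
grip_force: 0.0
```

```bash
python3 -c "
from h import *
go(514.5,159.5,137,-.0745)"
```

```text
dp [ 0.631 -6.663  0.047] yaw 1.342 pos [ 505.  -175.   139.9] ang 0.066 open 31.4 F [ 0.3  0.  -0.6] t 15.075
```

Request:
{"name": "drive_tool", "arguments": {
  "moves": [
    {"grip":-0.3,"dp":[0.1,-0.9,0],"yaw":0},
    {"grip":-0.3,"dp":[0.2,-1.8,0],"yaw":0},
    {"grip":-0.3,"dp":[0.3,-2.7,0],"yaw":0},
    {"grip":-0.3,"dp":[0.3,-3.6,0],"yaw":0}
  ]
}}

```text
time_s: 15.58
eef_pos: [507.2, 7.3, 137.3]
orientation: [[0.998, 0.066, -0.001], [0.066, -0.998, 0.0], [-0.001, -0.0, -1.0]]
contact_force: [1.2, 0.0, -0.2]
opening: 31.2
grip_force: 0.0
```

Request:
{"name": "drive_tool", "arguments": {
  "moves": [
    {"grip":-0.3,"dp":[0.1,-0.9,0],"yaw":0.4},
    {"grip":-0.3,"dp":[0.2,-1.8,0],"yaw":0.8},
    {"grip":-0.3,"dp":[0.3,-2.7,0],"yaw":1.2},
    {"grip":-0.3,"dp":[0.33,-3.06,0],"yaw":1.34},
    {"grip":-0.3,"dp":[0.33,-3.06,0],"yaw":1.34}
  ]
}}

```text
time_s: 16.2
eef_pos: [513.5, 160.5, 137.3]
orientation: [[0.997, -0.072, -0.002], [-0.072, -0.997, -0.0], [-0.002, 0.0, -1.0]]
contact_force: [-0.3, 0.3, -0.3]
opening: 31.1
grip_force: 0.0
```

Run:
```python
from h import *
from station import ctrl
go(514.5,159.5,42,-.0745)
t=ctrl.camera("top");s=ctrl.camera("side")
a=cv2.resize(t["pixels"][150:300,330:490,::-1],None,fx=2.5,fy=2.5,interpolation=cv2.INTER_CUBIC);b=cv2.resize(s["pixels"][230:380,200:360,::-1],None,fx=2.5,fy=2.5,interpolation=cv2.INTER_CUBIC)
cv2.imwrite("pics/r4.png",np.hstack([a,b]))
```

```text
dp [0.025 0.018 1.905] yaw 0.022 pos [513.5 160.5 137.3] ang -0.0722 open 31.1 F [-0.3  0.3 -0.3] t 16.2
```

View pics/r4.png

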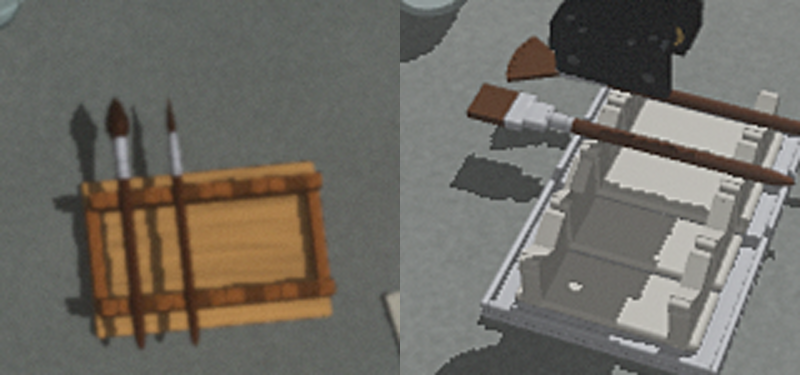

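The mop and round brush are in notches 1 and 2. On the right, the flat (575,125) and fan (740,110) are still on their rests. Grasping the flat.

Request:
{"name": "drive_tool", "arguments": {
  "moves": [
    {"grip":-0.3,"dp":[0.02,0.01,0.8],"yaw":0},
    {"grip":-0.3,"dp":[0.02,0.01,1.4],"yaw":0},
    {"grip":-0.3,"dp":[0.02,0.01,1.8],"yaw":0},
    {"grip":-0.3,"dp":[0.02,0.01,1.92],"yaw":0},
    {"grip":-0.3,"dp":[0.02,0.01,1.92],"yaw":0}
  ]
}}

```text
time_s: 16.92
eef_pos: [515.1, 158.4, 42.4]
orientation: [[0.997, -0.075, -0.0], [-0.075, -0.997, -0.0], [-0.0, 0.0, -1.0]]
contact_force: [0.6, -0.5, 0.1]
opening: 30.8
grip_force: 0.0
```

Request:
{"name": "drive_tool", "arguments": {
  "moves": [
    {"grip":-1,"dp":[0,0,0],"yaw":0},
    {"grip":-1,"dp":[0,0,0],"yaw":0},
    {"grip":-1,"dp":[0,0,0],"yaw":0},
    {"grip":-1,"dp":[0,0,0],"yaw":0},
    {"grip":-1,"dp":[0,0,0],"yaw":0}
  ]
}}

```text
time_s: 17.55
eef_pos: [515.2, 158.4, 43.0]
orientation: [[0.997, -0.074, 0.001], [-0.074, -0.997, -0.001], [0.001, 0.001, -1.0]]
contact_force: [-0.3, -5.2, 4.1]
opening: 9.5
grip_force: 30.0
```

Request:
{"name": "drive_tool", "arguments": {
  "moves": [
    {"grip":-1,"dp":[0,0,-0.2],"yaw":0},
    {"grip":-1,"dp":[0,0,-0.6],"yaw":0},
    {"grip":-1,"dp":[0,0,-1.2],"yaw":0},
    {"grip":-1,"dp":[0,0,-1.9],"yaw":0},
    {"grip":-1,"dp":[0,0,-1.9],"yaw":0}
  ]
}}

```text
time_s: 18.18
eef_pos: [515.9, 159.4, 140.1]
orientation: [[0.997, -0.074, 0.006], [-0.074, -0.997, 0.001], [0.006, -0.001, -1.0]]
contact_force: [0.2, 0.1, -0.3]
opening: 9.5
grip_force: 30.0
```

```bash
python3 -c "
from h import *
go(507,-224.3,137,.066)"
```

```text
dp [0.39  7.666 0.055] yaw -1.338 pos [515.9 159.4 140.1] ang -0.0741 open 9.5 F [ 0.2  0.1 -0.3] t 18.175
```

Request:
{"name": "drive_tool", "arguments": {
  "moves": [
    {"grip":-1,"dp":[0,0.4,0],"yaw":0},
    {"grip":-1,"dp":[0.1,1.2,0],"yaw":0},
    {"grip":-1,"dp":[0.1,2.1,0],"yaw":0},
    {"grip":-1,"dp":[0.2,3.0,0],"yaw":0},
    {"grip":-1,"dp":[0.2,3.9,0],"yaw":0}
  ]
}}

```text
time_s: 18.8
eef_pos: [510.0, -37.4, 136.6]
orientation: [[0.997, -0.074, -0.001], [-0.074, -0.997, 0.0], [-0.001, -0.0, -1.0]]
contact_force: [-0.3, -0.3, 1.1]
opening: 9.7
grip_force: 30.0
```

Request:
{"name": "drive_tool", "arguments": {
  "moves": [
    {"grip":-1,"dp":[0.05,0.9,0],"yaw":-0.3},
    {"grip":-1,"dp":[0.1,1.8,0],"yaw":-0.6},
    {"grip":-1,"dp":[0.2,2.7,0],"yaw":-0.9},
    {"grip":-1,"dp":[0.2,3.4,0],"yaw":-1.2},
    {"grip":-1,"dp":[0.2,3.77,0],"yaw":-1.34}
  ]
}}

```text
time_s: 19.42
eef_pos: [505.8, -226.3, 136.3]
orientation: [[0.998, 0.065, -0.001], [0.065, -0.998, 0.001], [-0.001, -0.001, -1.0]]
contact_force: [0.2, 1.8, -0.6]
opening: 9.8
grip_force: 30.0
```

Request:
{"name": "drive_tool", "arguments": {
  "moves": [
    {"grip":-1,"dp":[0,0,0.3],"yaw":0},
    {"grip":-1,"dp":[0,0,0.6],"yaw":0},
    {"grip":-1,"dp":[0,0,0.6],"yaw":0}
  ]
}}

```text
time_s: 19.8
eef_pos: [505.8, -223.4, 105.4]
orientation: [[0.998, 0.067, -0.003], [0.067, -0.998, 0.002], [-0.003, -0.003, -1.0]]
contact_force: [-0.1, -0.6, -0.2]
opening: 9.7
grip_force: 30.0
```

Run:
```python
from h import *
from station import ctrl
go(507,-224.3,45,.066)
s=ctrl.camera("side")
cv2.imwrite("pics/r5.png",cv2.resize(s["pixels"][100:260,250:410,::-1],None,fx=2.5,fy=2.5,interpolation=cv2.INTER_CUBIC))
```

```text
dp [0.027 0.022 1.208] yaw 0.008 pos [ 505.8 -223.4  105.4] ang 0.0668 open 9.7 F [-0.1 -0.6 -0.2] t 19.8
```

View pics/r5.png

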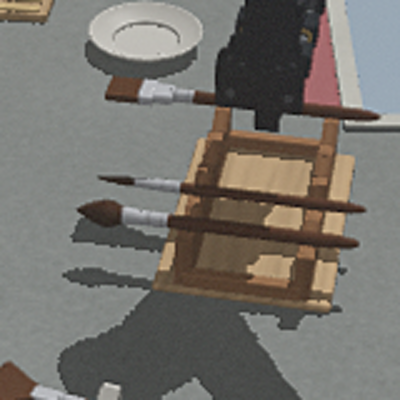

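The flat brush (head at (125,90)) is level over notch 3, and the other two are in place. Lowering.

Request:
{"name": "drive_tool", "arguments": {
  "moves": [
    {"grip":-1,"dp":[0.02,0.02,0.4],"yaw":0},
    {"grip":-1,"dp":[0.02,0.02,0.8],"yaw":0},
    {"grip":-1,"dp":[0.02,0.02,1.1],"yaw":0},
    {"grip":-1,"dp":[0.02,0.02,1.22],"yaw":0},
    {"grip":-1,"dp":[0.02,0.02,1.22],"yaw":0}
  ]
}}

```text
time_s: 20.48
eef_pos: [507.5, -225.7, 46.3]
orientation: [[0.998, 0.066, -0.0], [0.066, -0.998, 0.0], [-0.0, -0.0, -1.0]]
contact_force: [0.7, 0.3, -0.3]
opening: 9.6
grip_force: 30.0
```

Request:
{"name": "drive_tool", "arguments": {
  "moves": [
    {"grip":-1,"dp":[0,0,0.02],"yaw":0},
    {"grip":-1,"dp":[0,0,0.03],"yaw":0},
    {"grip":-1,"dp":[0,0,0.03],"yaw":0}
  ]
}}

```text
time_s: 20.85
eef_pos: [507.5, -225.9, 45.0]
orientation: [[0.998, 0.066, 0.0], [0.066, -0.998, -0.0], [0.0, 0.0, -1.0]]
contact_force: [0.3, -0.6, -0.5]
opening: 10.0
grip_force: 30.0
```

Request:
{"name": "drive_tool", "arguments": {
  "moves": [
    {"grip":-1,"dp":[0,0,0.02],"yaw":0},
    {"grip":-1,"dp":[0,0,0.03],"yaw":0},
    {"grip":-1,"dp":[0,0,0.03],"yaw":0}
  ]
}}

```text
time_s: 21.22
eef_pos: [507.6, -226.0, 43.8]
orientation: [[0.998, 0.066, 0.001], [0.066, -0.998, -0.001], [0.001, 0.001, -1.0]]
contact_force: [-1.0, -0.3, 6.0]
opening: 9.7
grip_force: 30.0
```

Request:
{"name": "drive_tool", "arguments": {
  "moves": [
    {"grip":-0.6,"dp":[0,0,0],"yaw":0},
    {"grip":-0.4,"dp":[0,0,0],"yaw":0},
    {"grip":-0.3,"dp":[0,0,0],"yaw":0},
    {"grip":-0.3,"dp":[0,0,0],"yaw":0}
  ]
}}

```text
time_s: 21.72
eef_pos: [507.4, -225.8, 43.2]
orientation: [[0.998, 0.066, -0.0], [0.066, -0.998, 0.0], [-0.0, -0.0, -1.0]]
contact_force: [0.1, 1.0, -0.0]
opening: 30.9
grip_force: 0.0
```

Request:
{"name": "drive_tool", "arguments": {
  "moves": [
    {"grip":-0.3,"dp":[0,0,-0.4],"yaw":0},
    {"grip":-0.3,"dp":[0,0,-1.0],"yaw":0},
    {"grip":-0.3,"dp":[0,0,-1.7],"yaw":0},
    {"grip":-0.3,"dp":[0,0,-1.9],"yaw":0}
  ]
}}

```text
time_s: 22.22
eef_pos: [507.9, -226.1, 140.0]
orientation: [[0.998, 0.066, 0.003], [0.066, -0.998, -0.002], [0.003, 0.002, -1.0]]
contact_force: [0.2, 1.4, 0.3]
opening: 30.7
grip_force: 0.0
```

```bash
python3 -c "
from h import *
go(503.6,109.8,137,-.0745)"
```

```text
dp [ 0.356 -6.71   0.046] yaw 1.341 pos [ 507.9 -226.1  140. ] ang 0.0659 open 30.7 F [0.2 1.4 0.3] t 22.225
```

Request:
{"name": "drive_tool", "arguments": {
  "moves": [
    {"grip":-0.3,"dp":[0.05,-0.9,0],"yaw":0},
    {"grip":-0.3,"dp":[0.1,-1.8,0],"yaw":0},
    {"grip":-0.3,"dp":[0.15,-2.7,0],"yaw":0},
    {"grip":-0.3,"dp":[0.2,-3.6,0],"yaw":0}
  ]
}}

```text
time_s: 22.72
eef_pos: [505.0, -44.1, 137.3]
orientation: [[0.998, 0.066, -0.001], [0.066, -0.998, 0.0], [-0.001, -0.001, -1.0]]
contact_force: [-0.7, 0.3, -1.0]
opening: 30.5
grip_force: 0.0
```

Request:
{"name": "drive_tool", "arguments": {
  "moves": [
    {"grip":-0.3,"dp":[0.1,-0.9,0],"yaw":0.4},
    {"grip":-0.3,"dp":[0.15,-1.8,0],"yaw":0.8},
    {"grip":-0.3,"dp":[0.17,-2.7,0],"yaw":1.2},
    {"grip":-0.3,"dp":[0.17,-3.1,0],"yaw":1.34},
    {"grip":-0.3,"dp":[0.17,-3.1,0],"yaw":1.34}
  ]
}}

```text
time_s: 23.35
eef_pos: [503.3, 110.6, 137.4]
orientation: [[0.997, -0.072, -0.002], [-0.072, -0.997, 0.0], [-0.002, 0.0, -1.0]]
contact_force: [0.9, -0.8, -0.4]
opening: 30.7
grip_force: 0.0
```

Run:
```python
from h import *
from station import ctrl
go(503.6,109.8,42,-.0745)
t=ctrl.camera("top");s=ctrl.camera("side")
a=cv2.resize(t["pixels"][150:300,330:490,::-1],None,fx=2.5,fy=2.5,interpolation=cv2.INTER_CUBIC);b=cv2.resize(s["pixels"][230:380,220:380,::-1],None,fx=2.5,fy=2.5,interpolation=cv2.INTER_CUBIC)
cv2.imwrite("pics/r6.png",np.hstack([a,b]))
```

```text
dp [0.011 0.016 1.908] yaw 0.024 pos [503.3 110.6 137.4] ang -0.072 open 30.7 F [ 0.9 -0.8 -0.4] t 23.35
```

View pics/r6.png

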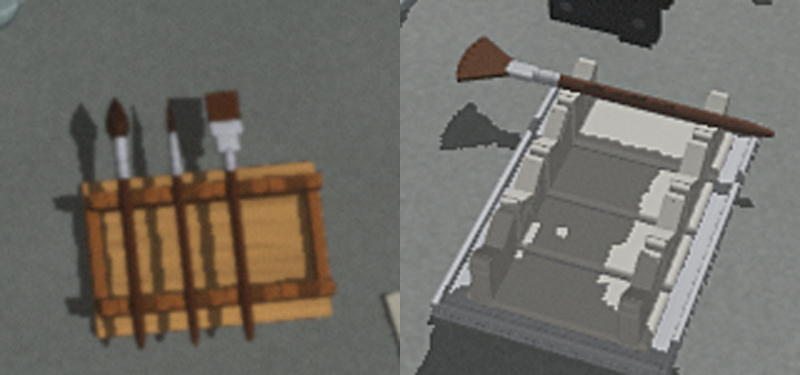

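Mop, round and flat lie in notches 1 to 3. The fan is on its rest, from (480,58) to (770,132). Grasping the fan.

Request:
{"name": "drive_tool", "arguments": {
  "moves": [
    {"grip":-0.3,"dp":[0.01,0.01,0.8],"yaw":0},
    {"grip":-0.3,"dp":[0.01,0.01,1.4],"yaw":0},
    {"grip":-0.3,"dp":[0.01,0.01,1.8],"yaw":0},
    {"grip":-0.3,"dp":[0.01,0.01,1.93],"yaw":0},
    {"grip":-0.3,"dp":[0.01,0.01,1.93],"yaw":0}
  ]
}}

```text
time_s: 24.08
eef_pos: [504.5, 108.5, 41.8]
orientation: [[0.997, -0.075, -0.0], [-0.075, -0.997, -0.0], [-0.0, 0.0, -1.0]]
contact_force: [0.1, -0.2, 0.3]
opening: 30.8
grip_force: 0.0
```

Request:
{"name": "drive_tool", "arguments": {
  "moves": [
    {"grip":-1,"dp":[0,0,0],"yaw":0},
    {"grip":-1,"dp":[0,0,0],"yaw":0},
    {"grip":-1,"dp":[0,0,0],"yaw":0},
    {"grip":-1,"dp":[0,0,0],"yaw":0},
    {"grip":-1,"dp":[0,0,0],"yaw":0}
  ]
}}

```text
time_s: 24.7
eef_pos: [504.6, 108.9, 42.3]
orientation: [[0.997, -0.074, 0.001], [-0.074, -0.997, -0.0], [0.001, 0.0, -1.0]]
contact_force: [-1.1, -3.4, 5.4]
opening: 8.4
grip_force: 30.1
```

Request:
{"name": "drive_tool", "arguments": {
  "moves": [
    {"grip":-1,"dp":[0,0,-0.2],"yaw":0},
    {"grip":-1,"dp":[0,0,-0.6],"yaw":0},
    {"grip":-1,"dp":[0,0,-1.2],"yaw":0},
    {"grip":-1,"dp":[0,0,-1.9],"yaw":0},
    {"grip":-1,"dp":[0,0,-1.9],"yaw":0}
  ]
}}

```text
time_s: 25.32
eef_pos: [505.2, 109.4, 139.2]
orientation: [[0.997, -0.074, 0.005], [-0.074, -0.997, 0.0], [0.005, -0.001, -1.0]]
contact_force: [-0.2, 0.2, -0.7]
opening: 8.6
grip_force: 30.0
```

```bash
python3 -c "
from h import *
go(510.2,-274.5,137,.066)"
```

```text
dp [0.669 7.65  0.041] yaw -1.339 pos [505.2 109.4 139.2] ang -0.0742 open 8.6 F [-0.2  0.2 -0.7] t 25.325
```

Request:
{"name": "drive_tool", "arguments": {
  "moves": [
    {"grip":-1,"dp":[0,0.4,0],"yaw":0},
    {"grip":-1,"dp":[0.1,1.2,0],"yaw":0},
    {"grip":-1,"dp":[0.2,2.1,0],"yaw":0},
    {"grip":-1,"dp":[0.3,3.0,0],"yaw":0},
    {"grip":-1,"dp":[0.4,3.9,0],"yaw":0}
  ]
}}

```text
time_s: 25.95
eef_pos: [509.2, -87.9, 135.8]
orientation: [[0.997, -0.074, -0.001], [-0.074, -0.997, 0.001], [-0.002, -0.001, -1.0]]
contact_force: [0.7, 0.4, -0.1]
opening: 8.7
grip_force: 30.0
```

Request:
{"name": "drive_tool", "arguments": {
  "moves": [
    {"grip":-1,"dp":[0.1,0.9,0],"yaw":-0.3},
    {"grip":-1,"dp":[0.2,1.8,0],"yaw":-0.6},
    {"grip":-1,"dp":[0.25,2.7,0],"yaw":-0.9},
    {"grip":-1,"dp":[0.27,3.4,0],"yaw":-1.2},
    {"grip":-1,"dp":[0.27,3.75,0],"yaw":-1.34}
  ]
}}

```text
time_s: 26.58
eef_pos: [508.7, -276.2, 135.5]
orientation: [[0.998, 0.065, -0.001], [0.065, -0.998, 0.001], [-0.001, -0.001, -1.0]]
contact_force: [-0.0, 0.6, -0.1]
opening: 8.2
grip_force: 30.0
```

Request:
{"name": "drive_tool", "arguments": {
  "moves": [
    {"grip":-1,"dp":[0,0,0.3],"yaw":0},
    {"grip":-1,"dp":[0,0,0.6],"yaw":0},
    {"grip":-1,"dp":[0,0,0.6],"yaw":0}
  ]
}}

```text
time_s: 26.95
eef_pos: [508.7, -273.3, 104.8]
orientation: [[0.998, 0.067, -0.003], [0.067, -0.998, 0.003], [-0.003, -0.003, -1.0]]
contact_force: [-0.3, -0.1, 0.2]
opening: 8.9
grip_force: 30.0
```

Run:
```python
from h import *
from station import ctrl
go(510.2,-274.2,46,.066)
s=ctrl.camera("side")
cv2.imwrite("pics/r7.png",cv2.resize(s["pixels"][80:260,250:410,::-1],None,fx=2.5,fy=2.5,interpolation=cv2.INTER_CUBIC))
```

```text
dp [0.032 0.023 1.177] yaw 0.007 pos [ 508.7 -273.3  104.8] ang 0.0667 open 8.9 F [-0.3 -0.1  0.2] t 26.95
```

View pics/r7.png

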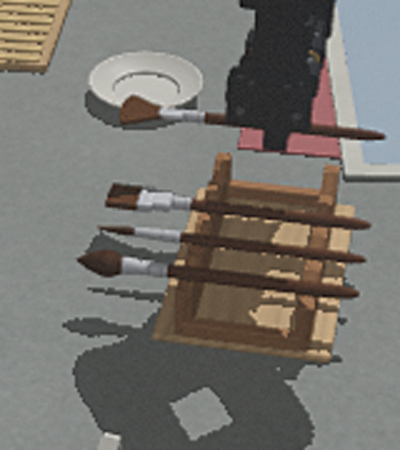

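The fan is level over notch 4, and the other three are seated. Lowering.

Request:
{"name": "drive_tool", "arguments": {
  "moves": [
    {"grip":-1,"dp":[0.01,0.0,0.4],"yaw":0},
    {"grip":-1,"dp":[0.01,0.0,0.8],"yaw":0},
    {"grip":-1,"dp":[0.01,0.0,1.1],"yaw":0},
    {"grip":-1,"dp":[0.01,0.0,1.2],"yaw":0},
    {"grip":-1,"dp":[0.01,0.0,1.23],"yaw":0}
  ]
}}

```text
time_s: 27.62
eef_pos: [509.9, -274.8, 45.5]
orientation: [[0.998, 0.066, 0.0], [0.066, -0.998, -0.0], [0.0, 0.0, -1.0]]
contact_force: [0.3, 0.1, 0.4]
opening: 8.7
grip_force: 30.0
```

Request:
{"name": "drive_tool", "arguments": {
  "moves": [
    {"grip":-1,"dp":[0,0,0.02],"yaw":0},
    {"grip":-1,"dp":[0,0,0.03],"yaw":0},
    {"grip":-1,"dp":[0,0,0.03],"yaw":0}
  ]
}}

```text
time_s: 28.0
eef_pos: [509.9, -274.9, 44.1]
orientation: [[0.998, 0.066, 0.001], [0.066, -0.998, -0.001], [0.001, 0.001, -1.0]]
contact_force: [0.4, -0.4, 1.0]
opening: 8.5
grip_force: 30.0
```

Request:
{"name": "drive_tool", "arguments": {
  "moves": [
    {"grip":-1,"dp":[0,0,0.02],"yaw":0},
    {"grip":-1,"dp":[0,0,0.02],"yaw":0}
  ]
}}

```text
time_s: 28.25
eef_pos: [510.1, -275.4, 43.6]
orientation: [[0.998, 0.066, 0.001], [0.066, -0.998, -0.002], [0.001, 0.002, -1.0]]
contact_force: [-1.3, -0.4, 5.4]
opening: 8.9
grip_force: 30.1
```

Request:
{"name": "drive_tool", "arguments": {
  "moves": [
    {"grip":-0.6,"dp":[0,0,0],"yaw":0},
    {"grip":-0.4,"dp":[0,0,0],"yaw":0},
    {"grip":-0.3,"dp":[0,0,0],"yaw":0},
    {"grip":-0.3,"dp":[0,0,0],"yaw":0}
  ]
}}

```text
time_s: 28.75
eef_pos: [509.7, -274.7, 42.6]
orientation: [[0.998, 0.066, -0.0], [0.066, -0.998, 0.0], [-0.0, -0.0, -1.0]]
contact_force: [0.1, 1.2, 0.0]
opening: 31.0
grip_force: 0.0
```

Request:
{"name": "drive_tool", "arguments": {
  "moves": [
    {"grip":-0.3,"dp":[0,0,-0.4],"yaw":0},
    {"grip":-0.3,"dp":[0,0,-1.0],"yaw":0},
    {"grip":-0.3,"dp":[0,0,-1.7],"yaw":0},
    {"grip":-0.3,"dp":[0,0,-2.5],"yaw":0},
    {"grip":-0.3,"dp":[0,0,-3.0],"yaw":0}
  ]
}}

```text
time_s: 29.38
eef_pos: [510.0, -274.9, 194.7]
orientation: [[0.998, 0.066, 0.002], [0.066, -0.998, -0.001], [0.002, 0.001, -1.0]]
contact_force: [-0.4, 0.2, 0.7]
opening: 31.0
grip_force: 0.0
```

Request:
{"name": "drive_tool", "arguments": {
  "moves": [
    {"grip":-0.3,"dp":[0,-0.9,0],"yaw":0},
    {"grip":-0.3,"dp":[0,-1.9,0],"yaw":0},
    {"grip":-0.3,"dp":[0,-2.9,0],"yaw":0},
    {"grip":-0.3,"dp":[0,-3.9,0],"yaw":0},
    {"grip":-0.3,"dp":[0,-4.9,0],"yaw":0}
  ]
}}

```text
time_s: 30.0
eef_pos: [493.2, -28.7, 192.8]
orientation: [[0.998, 0.066, 0.0], [0.066, -0.998, -0.0], [0.0, 0.0, -1.0]]
contact_force: [-0.3, 0.0, -0.1]
opening: 30.7
grip_force: 0.0
```

Request:
{"name": "drive_tool", "arguments": {
  "moves": [
    {"grip":-0.3,"dp":[0,-0.9,0],"yaw":0},
    {"grip":-0.3,"dp":[0,-1.9,0],"yaw":0},
    {"grip":-0.3,"dp":[0,-2.5,0],"yaw":0},
    {"grip":-0.3,"dp":[0,-2.5,0],"yaw":0}
  ]
}}

```text
time_s: 30.5
eef_pos: [485.0, 95.9, 192.8]
orientation: [[0.998, 0.069, -0.0], [0.069, -0.998, 0.0], [-0.0, -0.0, -1.0]]
contact_force: [0.8, -0.7, -0.8]
opening: 30.7
grip_force: 0.0
```

Run:
```python
from h import *
from station import ctrl
t=ctrl.camera("top");im=t["pixels"]
cv2.imwrite("pics/r8.png",cv2.resize(im[120:300,290:490,::-1],None,fx=3,fy=3,interpolation=cv2.INTER_CUBIC))
P=cloud(t);q=P.reshape(-1,3);u=np.array([np.cos(.066),np.sin(.066)]);n=np.array([-u[1],u[0]]);d=q[:,:2]-[505.3,-199.4];X=d@u;Y=d@n
for y in(75,25,-25,-75):
  o=[]
  for a,b in((-90,-65),(-30,30),(60,85)):
    k=(X>a)&(X<b)&(abs(Y-y)<15)&(q[:,2]>43)&(q[:,2]<65); o+=[(Y[k].mean().round(1),np.median(q[k,2]).round(1),int(k.sum()))]
  print(y,o)
```

```text
75 [(np.float64(75.1), np.float64(50.9), 45), (np.float64(75.1), np.float64(52.9), 132), (np.float64(75.5), np.float64(52.4), 57)]
25 [(np.float64(24.9), np.float64(50.8), 42), (np.float64(25.3), np.float64(51.4), 110), (np.float64(25.4), np.float64(50.2), 46)]
-25 [(np.float64(-25.1), np.float64(50.7), 45), (np.float64(-24.6), np.float64(50.9), 123), (np.float64(-24.2), np.float64(51.5), 57)]
-75 [(np.float64(-74.9), np.float64(50.1), 42), (np.float64(-74.4), np.float64(50.6), 111), (np.float64(-74.3), np.float64(50.3), 48)]
```

View pics/r8.png

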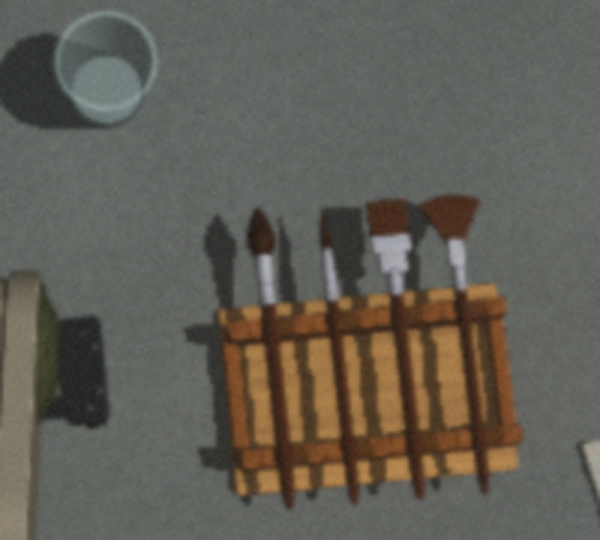

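All four brushes (mop (262,235), round (327,235), flat (390,220), fan (452,215)) are seated in order within 1 mm of their notches, and the jar is undisturbed.

```bash
python3 -c "
from station import ctrl
print(ctrl.hand_in())"
```

```text
the job is handed in; nothing more can be done
None
```

I moved all four brushes to the rack in their original left-to-right order (mop, round, flat, fan), left the jar undisturbed, and handed the job in at about 30.5 s of the 106 s allowed; the hand-in gave no pass/fail result.

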